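# Unlock the plate case by its hidden release key

### The arm

A 6-joint arm with a two-finger parallel gripper is mounted at the origin on a cart in front of the work surface, level with it; the furniture and walls round the work are solid. World frame = base frame: x ahead of the robot, y to its left, z up, the work surface at z = 0. Lengths are in m, angles in degrees, forces in N, time in s.
With the tool pointing down it reaches from about 0.35 to 0.975 m from the base axis. Payload 4.9 kg.
Tool frame: the origin (TCP) lies between the finger pads; the fingertips stand 22 mm ahead of it and the grasp point (between the pads) lies 3 mm ahead of it (manip.tip_reach is the distance from the TCP to the fingertips, in m); z points along the fingers, y is the line along which they close (so a half turn about z gives the same grasp; the last joint's range is limited). The gripper opens to 85 mm and grips with 20 to 120 N. Pads are 22 mm wide; open, the fingers measure 114 mm over their backs; the gripper's body (76 mm by 85 mm) begins 54 mm behind the grasp point. The pads swing forward as they close: fully open they stand 13 mm farther back than shut.
Start: joints at [-83.996, 3.019, 92.412, -0, 84.569, -6.818], TCP at [0.139, -0.609, 0.253] pointing down, gripper open.
Joint ranges: [-172.51, 172.51], [-57.92, 126.97], [3.15, 148.05], [-58.71, 238.71], [5.1, 150.11], [-179.66, 179.66]. Speed limits (degrees/s): [147.25, 147.25, 180, 180, 180, 180].

### API

Orientations are given as [roll, pitch, yaw] about the fixed x, y, z axes, in that order (R = Rz(yaw) Ry(pitch) Rx(roll)).
In Python, from station import manip gives the robot as it stands. Calls block until the motion is done:
- manip.goto(position, orientation): joint-space move of the TCP to a pose.
- manip.move_straight(position, rot=None, velocity=0.15): straight line of the TCP; rot=None keeps the orientation; velocity is the mean speed in m/s.
- manip.movej(angles): joint-space move.
- manip.set_gripper(opening, f_grip=None): finger opening in m; f_grip is the grip in N (None keeps the last); returns when the fingers have stopped.
- manip.sleep(seconds).
- manip.ik(position, orientation): joint angles nearest the present ones, or None.
- manip.sense(): the state.
- manip.snapshot(name): name is "scene" or "side" or "wrist"; returns (picture, depth): 400x640x3 uint8, blue, green, red; 400x640 float32, m along the optical axis (not along the pixel's ray), 0 where there is no reading.
- manip.get_calibration(name): a dict with "fovy" (degrees; the focal length in pixels is half the picture's height over the tangent of half this angle, whatever the lens; pixels are square), "cx", "cy" (the principal point, pixels), "distortion" ([k1, k2, p1, p2, k3] as OpenCV has them; the pictures are not rectified), "R" (3x3) and "t" (3): a world point X has camera coordinates R X + t. Camera axes: x right, y down, z forward; pixel columns grow to the right and rows downward; lengths in m; the calibration is good to about 2 mm. A picture is of the moment at which its call begins: read the wrist's pose just before it. get_calibration takes no time and is no camera call; for the wrist camera it gives the pose at the moment of the call.
A pose or a line that the arm cannot do raises manip.Unreachable and nothing moves.
- manip.job_done(): hands the job in; it is judged then, once.
The state is a dict: "time_s": time; "joints": joint angles; "joint_vel": joint speeds; "tau": joint torques, N m; "tool_pos": TCP position; "orientation": TCP orientation; "ft_force": force on the tool from outside, world axes, zero at the start; "wrist_torque": the same for the moment, N m; "opening": finger opening in m; "grasp_force": force on a finger pad.
Only numpy, scipy, OpenCV 4.12 (cv2) and the standard library are available. Lean on these libraries where they do the work, as an engineer would, in place of code of your own. Each camera call takes 0.05 s, during which the arm holds its last target. There are 200 camera calls.

### The job

Unlock the grey plate case: feel along its black back edge, on the side away from the robot, for the notch hidden there, and with a fingertip inside the notch push the release key fully home towards the front, so that the red tongue stands out at the front of the case. Then draw the hand clear; leave the steel plate on the lid and everything else round the case where it is.

Things in the scene. Friction and masses are not known exactly. Their poses are not given: they have to be found in the camera images.
- plate_case: Low grey plate case with a black strip along its back, fixed on the mat: 100 mm deep (its x) without the ledge, 204 mm wide (its y), 42 mm high. Origin: centre of its underside; x points from its front (robot side) to its back, z up. The strip's vertical back face is the plane x = +50 mm, facing away from the robot. A black base ledge, 6 mm high, sticks out 28 mm behind it; things within 120 mm behind it are under 55 mm high.
- back_edge (a point): Middle of the strip's back face (case x +50, y 0, 21 mm above the underside). Somewhere within y = +-88 mm the strip has one notch, 44 mm wide, open above and behind, square-ended, its floor level with the ledge. Its bottom is the black face of the release key, 12 mm in from the back face. Where along y it lies varies and is not given: black in black, it is found by touch.
- release_key (a joint): Slide of the release key at the bottom of the notch, in m: 0 = locked, 0.012 = fully in, at its stop. It moves along the case's -x (back to front), needs about 5 N, has no spring and stays where it is left. As it goes in, a red tongue 30 mm wide comes out of the slit in the case's front, opposite the notch, about 10 mm when fully in.
- test_plate: Bystander: thin stainless plate 50 x 125 x 2 mm with a tape strip (up to 10 mm high), lying loose on the case's lid, long side along the case's y. Origin: underside.
- weight_200: Bystander: brass weight, 30 mm across, 44 mm high, on the mat behind the case. Origin: centre of its underside.
- marker_blue: Bystander: marker with a blue cap, 140 x 13 x 15 mm, lying right of the case. Origin: underside.
- binder_clip: Bystander: black binder clip, 32 x 29 x 36 mm, right of the case near the bench's front. Origin: underside.
- spare_jaw: Bystander: black ribbed steel block 50 x 26 x 14 mm, right of the case. Origin: underside.

How it is judged:
By the outcome, as a careful person would: the job done as asked, in the order asked, and still so for the second after the job is handed in, with the robot touching nothing.
It also fails if it takes over 61 s, if anything falls off the work surface, if the arm or the gripper's body presses on something with over 40 N, if the wrist force passes 120 N, or if a joint passes its speed limit or range.

## Working session

There is one attempt and no reset: what is moved stays moved. The work goes in short steps, each a Python script; the robot and the scene stay as the last script left them, time stands still between calls to the robot, and variables do not carry over. Pictures are saved under pics/ and viewed, at most 10 in all, crops included, and the job is handed in when it is done.

```bash
mkdir -p pics; python3 - <<'E'
from station import manip
import cv2,numpy as np
for n in("scene","side"):
    p,d=manip.snapshot(n);cv2.imwrite(f"pics/{n}.png",p);np.save(f"pics/{n}.npy",d)
    print(n,manip.get_calibration(n))
s=manip.sense();print(s["time_s"],s["ft_force"],s["opening"],s["orientation"],manip.tip_reach)
E
```

```text
scene {'fovy': 45.84842196554514, 'cx': 324.80690146879994, 'cy': 203.5988752269872, 'distortion': array([-0.0893586,  0.       ,  0.       ,  0.       ,  0.       ]), 'R': array([[-0.73170808, -0.68161643, -0.00152516],
       [-0.50975734,  0.54870182, -0.66262641],
       [ 0.4524939 , -0.48407164, -0.74894854]]), 't': array([0.27432168, 0.47428299, 0.7714122 ])}
side {'fovy': 48.72158821588395, 'cx': 319.5348314822853, 'cy': 198.80578772944983, 'distortion': array([-0.04484957,  0.        ,  0.        ,  0.        ,  0.        ]), 'R': array([[ 0.86113019,  0.50793933, -0.02127035],
       [ 0.3200659 , -0.57417736, -0.75357692],
       [-0.39498431,  0.64211993, -0.65701552]]), 't': array([-0.37997896, -0.25649281,  1.34873361])}
0.1 [-0.26721091 -0.50014524 -1.18462057] 0.08524064054459402 [-1.79893754e+02 -1.37566429e-02  1.28221928e+01] 0.022
```

View pics/scene.png

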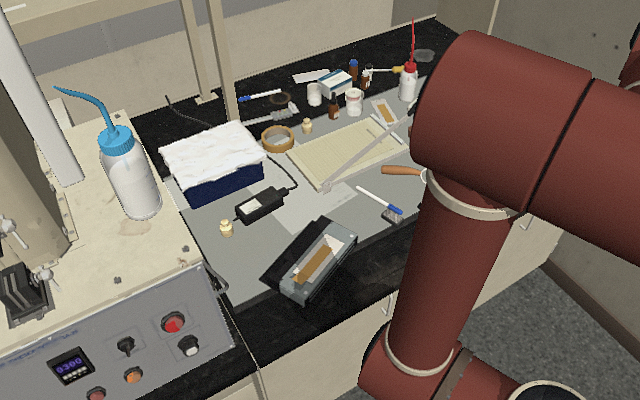

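View pics/side.png

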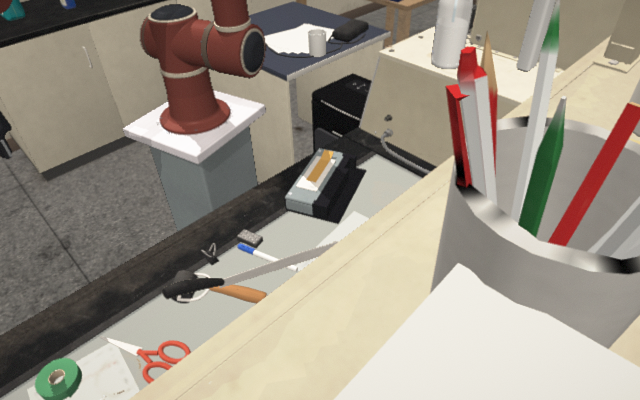

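The case is at about (315,262) in the scene view and (322,185) in the side view, with the brass weight behind it at scene (226,228). I'll enlarge both.

```bash
python3 - <<'E'
import cv2,numpy as np
a=cv2.imread("pics/scene.png")[180:320,190:370];b=cv2.imread("pics/side.png")[130:230,270:380]
cv2.imwrite("pics/c1.png",cv2.resize(a,None,fx=4,fy=4,interpolation=cv2.INTER_CUBIC))
cv2.imwrite("pics/c2.png",cv2.resize(b,None,fx=6,fy=6,interpolation=cv2.INTER_CUBIC))
E
cat > h.py <<'E'
from station import manip
import cv2,numpy as np
def ray(n,u,v,c=None):
    c=c or manip.get_calibration(n); f=200/np.tan(np.radians(c["fovy"]/2))
    K=np.array([[f,0,c["cx"]],[0,f,c["cy"]],[0,0,1]])
    x=cv2.undistortPoints(np.array([[[u,v]]],float),K,c["distortion"])[0,0]
    return -c["R"].T@c["t"], c["R"].T@np.array([x[0],x[1],1])
def atz(n,u,v,z,c=None):
    o,d=ray(n,u,v,c); return o+d*(z-o[2])/d[2]
E
```

```text
(no output)
```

View pics/c1.png

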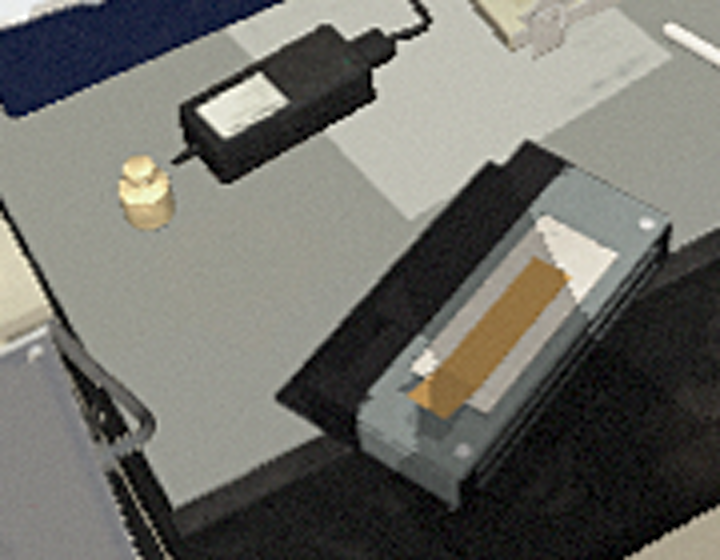

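View pics/c2.png

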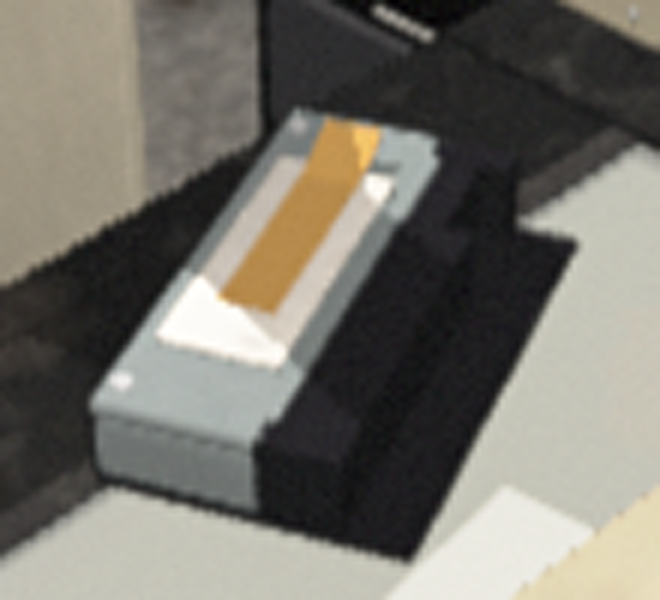

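```bash
python3 - <<'E'
from h import *
for n in("scene","side"):print(ray(n,320,200)[0])
for l,u,v,z in[("FR",668,222,.042),("FL",460,487,.042),("BR",527,142,.042),("ledgeBL",278,398,.006),("weight top",140,162,.044),("weight base",150,215,0),("adapter near",228,180,0.0),("adapter top R",375,85,.02)]:
    print("sc",l,atz("scene",190+u/4,180+v/4,z).round(4))
for l,u,v,z in[("FL",297,108,.042),("FR",93,405,.042),("BR",352,460,.042),("ledgeBR",410,558,0),("ledgeBL",577,242,.006),("BLtop",515,165,.042)]:
    print("sd",l,atz("side",270+u/6,130+v/6,z).round(4))
A=cv2.imread("pics/scene.png")[205:300,255:345].astype(float);B=cv2.imread("pics/side.png")[145:228,305:372].astype(float)
f=lambda a:cv2.resize(np.clip((a-5)*4.5,0,255).astype(np.uint8),(440,480),interpolation=cv2.INTER_CUBIC)
cv2.imwrite("pics/c3.png",np.hstack([f(A),f(B)])[:, :])
im=cv2.imread("pics/c3.png");cv2.imwrite("pics/c3.png",cv2.resize(im,(800,436)))
E
```

```text
[0.09343331 0.30016099 0.89243885]
[ 0.94203458 -0.82031484  0.68476956]
sc FR [ 0.4879 -0.2285  0.042 ]
sc FL [ 0.4549 -0.0269  0.042 ]
sc BR [ 0.5871 -0.2173  0.042 ]
sc ledgeBL [ 0.5823 -0.0119  0.006 ]
sc weight top [ 0.7407 -0.0513  0.044 ]
sc weight base [ 0.7377 -0.0474  0.    ]
sc adapter near [ 0.7238 -0.0972  0.    ]
sc adapter top R [ 0.7003 -0.2002  0.02  ]
sd FL [ 0.4553 -0.0221  0.042 ]
sd FR [ 0.4871 -0.2253  0.042 ]
sd BR [ 0.5861 -0.2048  0.042 ]
sd ledgeBR [ 0.6083 -0.2011  0.    ]
sd ledgeBL [ 0.5812 -0.0058  0.006 ]
sd BLtop [ 0.5551 -0.0143  0.042 ]
```

View pics/c3.png

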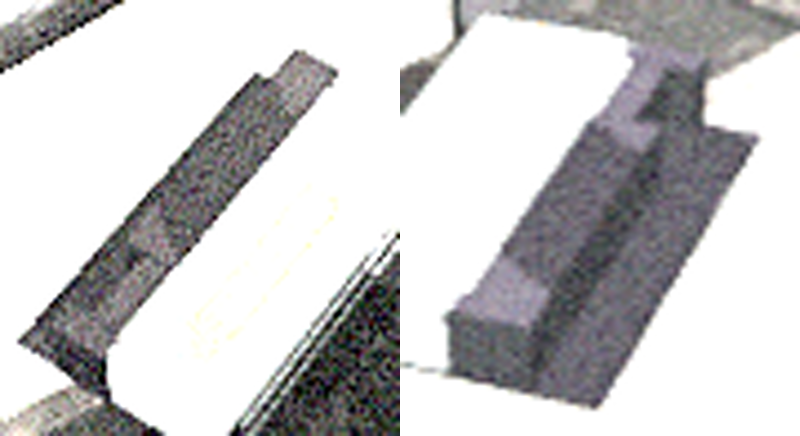

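```bash
cat >> h.py <<'E'
yaw=np.radians(9.1);C=np.array([.5206,-.1178])
Rc=np.array([[np.cos(yaw),-np.sin(yaw)],[np.sin(yaw),np.cos(yaw)]])
toc=lambda p:Rc.T@(np.asarray(p)[:2]-C)
tow=lambda x,y,z:np.r_[C+Rc@[x,y],z]
E
python3 - <<'E'
from h import *
for u,v in[(140,250),(125,262),(75,305),(60,325),(105,270)]:
    print("L",u,v,*[toc(atz("scene",255+u*90/400,205+v*95/436,z)).round(4) for z in(.042,.006)])
for u,v in[(640,120),(655,130),(675,72),(700,65)]:
    print("R",u,v,*[toc(atz("side",305+(u-400)*67/400,145+v*83/436,z)).round(4) for z in(.042,.006)])
A=cv2.imread("pics/scene.png")[240:295,252:300].astype(float);B=cv2.imread("pics/side.png")[145:195,325:370].astype(float)
f=lambda a:cv2.resize(np.clip((cv2.GaussianBlur(a,(0,0),.6)-5)*4.5,0,255).astype(np.uint8),(400,440),interpolation=cv2.INTER_CUBIC)
cv2.imwrite("pics/c4.png",np.hstack([f(A),f(B)]))
s=manip.sense()
for a in(99.1,-80.9,9.1): print(a,manip.ik(tow(.085,.05,.14),[180,0,a]))
E
```

```text
L 140 250 [0.0435 0.0375] [0.0604 0.0188]
L 125 262 [0.0455 0.0471] [0.0624 0.0288]
L 75 305 [0.0508 0.0799] [0.068  0.0629]
L 60 325 [0.05   0.0926] [0.0672 0.0762]
L 105 270 [0.0508 0.0562] [0.068  0.0383]
R 640 120 [0.0394 0.0477] [0.0246 0.0929]
R 655 130 [0.0475 0.0426] [0.0331 0.0876]
R 675 72 [0.0409 0.0879] [0.0261 0.1354]
R 700 65 [0.0489 0.0967] [0.0346 0.1447]
99.1 [-12.37950164   4.98870263 101.54261366   0.          73.4686837
 -21.47950164]
-80.9 [-1.23795016e+01  4.98870263e+00  1.01542614e+02 -2.54444375e-14
  7.34686837e+01  1.58520498e+02]
9.1 [-1.23795016e+01  4.98870263e+00  1.01542614e+02 -2.54444375e-14
  7.34686837e+01  6.85204984e+01]
```

View pics/c4.png

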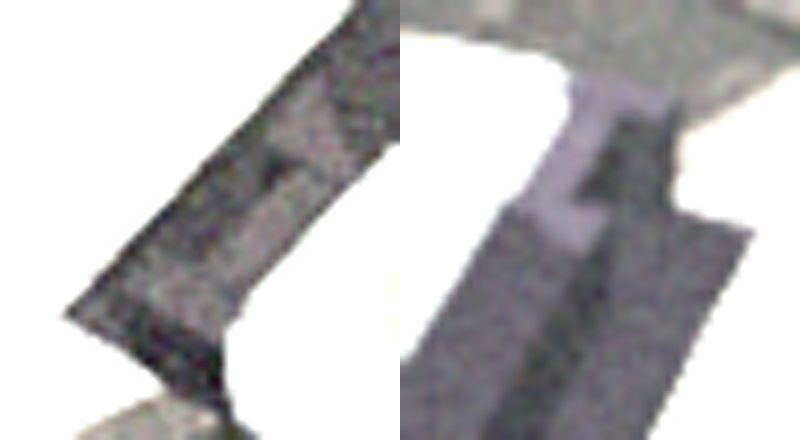

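The enlarged crop shows a step in the strip near the case's left end, roughly case y 44 to 88 mm. I'll check clearance to the instrument on the left, then move and confirm the notch by touch.

```bash
cat >> h.py <<'E'
T=manip.tip_reach; ORI=[180,0,99.1]
def step(x,y,zt,v=.03):
    manip.move_straight(tow(x,y,zt+T),velocity=v); return force()
def force():
    f=np.array(manip.sense()["ft_force"]); return np.r_[Rc.T@f[:2],f[2]]
E
python3 - <<'E'
from h import *
d=np.load("pics/scene.npy")
for u,v in[(205,255),(190,235),(215,285),(225,320),(170,190),(138,205)]:
    o,r=ray("scene",u,v); print(u,v,(o+r*d[v,u]).round(3))
manip.set_gripper(0.0,20)
manip.goto(tow(.10,.066,.12+T),ORI)
print(force(),manip.sense()["opening"],manip.sense()["time_s"])
F0=force()
p,_=manip.snapshot("wrist");cv2.imwrite("pics/w1.png",p)
E
```

```text
205 255 [0.722 0.031 0.008]
190 235 [0.59  0.101 0.266]
215 285 [0.579 0.092 0.109]
225 320 [0.564 0.102 0.001]
170 190 [ 0.951 -0.032  0.011]
138 205 [0.673 0.137 0.308]
[ 0.11792659 -0.22110315 -0.7462051 ] 0.0002994990891834894 3.5167
```

View pics/w1.png

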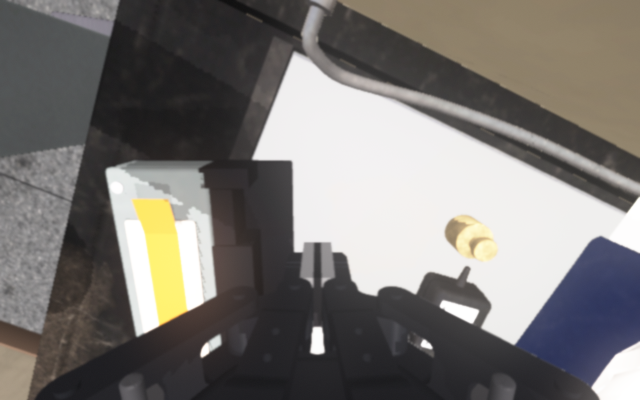

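The wrist view also shows the step in the strip at about (228,190–240). Next I'll descend behind the case and probe.

```bash
python3 - <<'E'
from h import *
y=.066
print("down",step(.10,y,.020,.1))
F0=force(); x=.078; step(x,y,.020,.08)
while x>.030:
    x-=.002; f=step(x,y,.020,.03)-F0
    if abs(f[0])>2.5 or abs(f[1])>4: break
print("contact x",x,f.round(2),toc(manip.sense()["tool_pos"]).round(4),manip.sense()["time_s"])
E
```

```text
down [0.83691324 1.12026618 0.21185031]
contact x 0.05199999999999998 [ 4.46  0.11 -3.01] [0.0527 0.066 ] 8.3917
```

The tool centre made contact at x = 52.7 mm. With a half thickness of 14.5 mm, that puts the face at 38 mm, which is the key rather than the strip at 50 mm. I'll feel for the notch's sides to confirm.

```bash
python3 - <<'E'
from h import *
x=.0545;y0=.066
step(x,y0,.020);F0=force();r={}
for s in(-1,1):
    y=y0
    while abs(y-y0)<.026:
        y+=s*.003; f=step(x,y,.020,.04)-F0
        if abs(f[1])>3: break
    r[s]=y; print(s,y,f.round(2),toc(manip.sense()["tool_pos"]).round(4))
    step(x,y0,.020,.1)
yc=(r[1]+r[-1])/2;print("yc",yc,manip.sense()["time_s"])
open("yc","w").write(str(yc))
E
```

```text
-1 0.04799999999999999 [-0.3   9.88  3.88] [0.0545 0.0506]
1 0.07500000000000001 [-0.81 -9.38 -1.73] [0.0546 0.0729]
yc 0.0615 11.475
```

Walls found on both sides with 22 mm of free travel, which fits a 44 mm notch and a 22 mm pad. Now I'll push the key home.

```bash
python3 - <<'E'
from h import *
y=.0617;x=.0545
step(x,y,.020);F0=force()
while x>.030:
    x-=.0015; f=step(x,y,.020,.03)-F0
    print(round(x,4),toc(manip.sense()["tool_pos"]).round(4)[0],f.round(1))
    if f[0]>20: break
manip.sleep(.3);print(force()-F0,toc(manip.sense()["tool_pos"]))
E
```

```text
0.053 0.0529 [1.9 0.5 0.4]
0.0515 0.0521 [ 4.2  0.5 -2.4]
0.05 0.0506 [ 5.6  2.3 -2. ]
0.0485 0.049 [ 6.1  0.4 -1.6]
0.047 0.0475 [ 5.2  0.9 -1.1]
0.0455 0.0459 [ 4.9  1.3 -1.4]
0.044 0.0443 [ 5.8  2.2 -1.3]
0.0425 0.0427 [6.2 2.1 0.4]
0.041 0.0414 [ 6.8  2.3 -1.2]
0.0395 0.0413 [10.9  2.5 -5.8]
0.038 0.0411 [ 16.7   2.3 -10.2]
0.0365 0.0409 [ 22.2   3.3 -13.9]
[ 23.31360841   2.63559038 -12.77922921] [0.04094917 0.06175012]
```

The key stopped hard after about 12 mm (52.7 to 41 mm). I'll back straight out, lift clear and look at the front.

```bash
python3 - <<'E'
from h import *
y=.0617
step(.044,y,.020,.05);step(.10,y,.020,.1);print(step(.10,y,.14,.15))
manip.goto(tow(.02,-.0,.36),ORI)
c=manip.get_calibration("wrist");p,_=manip.snapshot("wrist");print(manip.sense()["time_s"],force())
q,_=manip.snapshot("scene")
cv2.imwrite("pics/f1.png",np.hstack([cv2.resize(p,(400,250)),cv2.resize(q[200:325,245:445],(400,250),interpolation=cv2.INTER_CUBIC)]))
E
```

```text
[-0.3478435  -0.56817131 -0.58080923]
17.9667 [-0.30801829  0.68956738 -1.45966027]
```

View pics/f1.png

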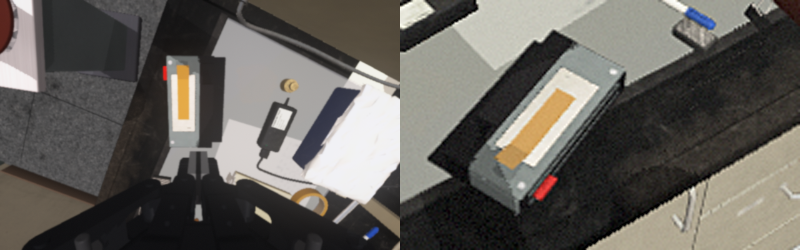

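The red tongue stands out at the front, at (165,73) in the wrist view and (545,187) in the scene crop. The plate and the other items look undisturbed, and the hand is clear.

```bash
python3 -c "
from station import manip
print(manip.job_done())"
```

```text
the job is handed in; nothing more can be done
None
```

I found the notch by touch near the left end of the back edge and pushed the release key about 12 mm to its stop; the red tongue now stands out at the front, the hand is clear, the plate and the other items I could see in the final pictures look unmoved, and the job was handed in at about 18 s.

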